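# Hold a sample stem centred in the pickup coil

### The job

Get the pickup coil ready and present the sample for its reading: turn the coil's lock ring by its upright pin, clockwise seen from above, all the way from the single-line mark to the stop at its double-line locked mark, so that the white guide bush is drawn down flush and sits true. Then take the sample stem (the thin rod with the straight cylindrical grip and the little depth collar) out of the rack and lower it upright through the guide hole until its depth collar is level with the top of the bush, never letting it touch the bush or the bore. Finish while still holding the stem there in the gripper, still, upright and centred in the hole; do not let go of it, and leave the other two rods hanging in the rack.

Things in the scene. Friction and masses are not known exactly. Their poses are not given: they have to be found in the camera images.
- coil: the pickup coil, fixed to the bench, 128 x 104 mm base and 106 mm high to the top of its lock ring: aluminium base plate, copper winding 77 mm across, aluminium head 108 mm across at 84 to 98 mm height. Origin on the bench surface under the bore's axis; z up; -x is its front (the side with the two marks and the ring's pin), the black terminal block with two brass posts is at its back (+x)
- guide_mouth (a point): centre of the guide hole at the level of the bush's top face when the ring is locked, 106 mm above the bench. The hole is upright, 20 mm in diameter in the white bush (bush flange 48 mm across, down to 38 mm below this point) and 30 mm in diameter below it, with its floor 96 mm below this point. Unlocked, the bush stands up to 4 mm proud
- lock_ring (a joint): angle of the steel lock ring round the guide hole: 0 at the open mark (single line), 1.05 rad at the stop at the locked mark (double line); grows clockwise seen from above. The ring is captive (94 mm outside, flat top at 106 mm height), stays where it is left, and turns with about 0.12 N m, i.e. about 3 N at its pin
- ring_pin (a point): point on the axis of the ring's upright steel pin, 22 mm above the ring's top and 12 mm below the pin's end, 38 mm from the bore's axis. The pin is a plain 12 mm cylinder, 34 mm high, with a 17 mm foot 3 mm high; it goes round with the ring
- locked_mark (a point): where ring_pin comes to lie when the ring is fully locked
- rack: the aluminium rod rack, fixed to the bench: a bridge 60 x 176 mm, top face 118 mm high, with three 17 mm holes in a row along its y axis, 56 mm apart. Origin on the bench under its middle; z up
- sample_stem: the sample stem, loose, about 0.09 kg, hanging upright by its flange in one of the rack's holes: grooved cylindrical grip 16 mm across, 40 mm high, on a flange 28 mm across, 4 mm thick; below it a black rod 8 mm across, 105 mm long, with a white tip and a brass depth collar (10 mm across, 4 mm high). Origin: centre of the flange's underside; z along the rod towards the grip
- stem_grip (a point): point on the axis of the stem's grip, 27 mm above the flange's underside (23 mm above its top, 17 mm below the end of the grip): where to grip it
- stem_tip (a point): lower end of the stem's rod, 105 mm below the flange's underside
- depth_collar (a point): middle of the depth collar on the stem's rod, 55 mm above the tip
- gauge_rod: bystander: the gauge rod with the black ball knob, hanging in another hole of the rack (12 mm steel rod; the knob's top is 35 mm above the rack's top face: carry the stem's tip well over it). Origin at its flange's underside
- blank_plug: bystander: the short blanking plug with the flat disc head, hanging in another hole of the rack; its top is 25 mm above the rack's top face. Origin at its flange's underside

How it is judged:
On the way, in this order (a step that is already met when the one before it is completed fails the run):
1. the lock ring is turned to its locked mark, the stem still hanging in the rack (value of joint lock_ring above 0.97 rad and distance of sample_stem from where it was at the start of the episode below 0.02 m), for 0.2 s.
2. the stem has entered the guide hole from above (z of stem_tip in the frame of coil below 0.098 m and horizontal distance between stem_tip and guide_mouth below 0.006 m), for 0.1 s.
At the end, for the whole second after the job is handed in: the ring is at its locked mark (within 0.08 rad of the stop); the gripper holds the stem still and upright (within 4 degrees) with its depth collar level with the guide mouth (within 8 mm), collar and tip within 4 mm of the hole's axis, and nothing but the fingers carries it (value of joint lock_ring above 0.97 rad and z of depth_collar in the frame of guide_mouth between -0.008 and 0.008 m and horizontal distance between each of depth_collar, stem_tip and guide_mouth below 0.004 m and angle between sample_stem's own z axis and vertical below 0.07 rad and linear speed of sample_stem below 0.01 m/s and contact force between sample_stem and the fingers above 2 N and contact force between sample_stem and coil below 0.3 N); the arm keeps its last pose, push and grip.
It fails at once if the sample stem touches the bush, the bore or any part of the coil (contact force between sample_stem and coil above 0.5 N).
It fails at once if the gauge rod is lifted or knocked out of place (distance of gauge_rod from where it was at the start of the episode above 0.015 m).
It fails at once if the blanking plug is lifted or knocked out of place (distance of blank_plug from where it was at the start of the episode above 0.015 m).
It also fails if it takes over 64 s, if anything falls off the work surface, if the arm or the gripper's body presses on something with over 40 N, if the wrist force passes 120 N, or if a joint passes its speed limit or range.

### The arm

A 6-joint arm with a two-finger parallel gripper is mounted at the origin on a cart in front of the work surface, level with it; the furniture and walls round the work are solid. World frame = base frame: x ahead of the robot, y to its left, z up, the work surface at z = 0. Lengths are in m, angles in rad, forces in N, time in s.
With the tool pointing down it reaches from about 0.25 to 0.8 m from the base axis. Payload 3.9 kg.
Tool frame: the origin (TCP) lies midway between the tips of the shut fingers; the grasp point (between the pads) lies 19 mm behind it; z points along the fingers, y is the line along which they close (so a half turn about z gives the same grasp; the last joint's range is limited). The gripper opens to 85 mm and grips with 20 to 120 N. Pads are 22 mm wide; open, the fingers measure 114 mm over their backs; the gripper's body (76 mm by 85 mm) begins 54 mm behind the grasp point. The pads swing forward as they close: fully open they stand 13 mm farther back than shut.
Start: joints at [1.278, 0.26, -0.138, 1.173, 0, 1.571], TCP at [0.152, 0.503, 0.231] pointing down, gripper open.
Joint ranges: [-2.78, 2.78], [-0.83, 1.72], [-1.28, 1.37], [-1.9, 2.12], [-1.57, 1.48], [-3.14, 3.14]. Speed limits (rad/s): [2.57, 2.57, 3.14, 3.14, 3.14, 3.14].

### API

Orientations are given as a unit quaternion [x, y, z, w].
In Python, from plant import bot, eyes gives the robot as it stands.
- The arm moves only by the tool pendant, called as a command line: name --argument value ..., lists and objects as JSON in quotes. Schema: {"type":"object","properties":{"increments":{"type":"string"},"only":{"type":"string"},"quiet":{"type":"boolean"},"lines":{"type":"string"}},"required":["increments"],"additionalProperties":false}. increments is a string of 1 to 5 rows, one to a line, with the numbers parted by spaces; each row has 5 numbers: dx, dy, dz in m, then a turn about the tool's z in rad, then the opening from 0.0 (shut) to 1.0 (fully open); each row is the pose to reach, as a shift and turn from the pose commanded when the call began, along the tool's axes at that moment; what a row does not reach only later rows make up. A row lasts 1/8 s, in which the tool goes at most 0.0625 m and 0.188 rad, less where a joint would pass 70% of its speed; a pose out of reach is approached as far as the arm can. The fingers move at their own pace and stop on an object; the grip force is fixed at half the most. Time passes only in rows, so rows that do not move let the fingers close. The tool returns the time, the measured TCP pose, the force, the opening and the grip force at its end. only (a regular expression) keeps the lines of the reply that match it, lines (a string "A,B") keeps lines A to B, and quiet returns only ok. Input that does not fit is refused with a message, and nothing moves.
- bot.observe(): the state, without advancing time (a new reading comes with each control period).
- eyes.read_camera(name): name is "scene" or "side" or "wrist"; returns the picture (420x560x3 uint8, red, green, blue); there is no depth.
- eyes.camera_params(name): a dict with "fovy" (degrees; the focal length in pixels is half the picture's height over the tangent of half this angle, whatever the lens; pixels are square), "cx", "cy" (the principal point, pixels), "rvec" (rotation vector, rad) and "tvec" (3), from world to camera coordinates, as OpenCV has them; the wrist camera has in their place "mount" (4x4, takes a point from camera to tool coordinates, whose origin is the TCP and whose axes are the flange's). Camera axes: x right, y down, z forward; pixel columns grow to the right and rows downward; lengths in m; the calibration is good to about 2 mm. A picture is of the moment at which its call begins: read the wrist's pose just before it. camera_params takes no time and is no camera call.
- bot.close_job(): hands the job in; it is judged then, once.
The state is a dict: "clock": time; "qpos": joint angles; "qd": joint speeds; "tau": joint torques, N m; "tool_pos": TCP position; "tcp_rot": TCP orientation; "ft_force": force on the tool from outside, world axes, zero at the start; "wrist_torque": the same for the moment, N m; "finger_gap": opening from 0.0 (shut) to 1.0 (fully open); "grasp_force": force on a finger pad.
Only numpy, scipy, OpenCV 4.12 (cv2) and the standard library are available. Lean on these libraries where they do the work, as an engineer would, in place of code of your own. Each camera call takes 0.05 s, during which the arm holds its last target. There are 200 camera calls.

## Working session

There is one attempt and no reset: what is moved stays moved. The work goes in short steps, Python scripts to look and compute and a tool call to move; the robot and the scene stay as the last step left them, time stands still between calls to the robot, and variables do not carry over. Pictures are saved under pics/ and viewed, at most 10 in all, crops included, and the job is handed in when it is done.

```bash
mkdir -p pics; ls
```

Create h.py:
```python
import numpy as np,cv2
from plant import bot,eyes
from scipy.spatial.transform import Rotation as R
def K(p,h=420):
    f=h/2/np.tan(np.radians(p['fovy'])/2); return np.array([[f,0,p['cx']],[0,f,p['cy']],[0,0,1]])
def wc(name,s=None):
    p=eyes.camera_params(name)
    if 'mount' in p:
        s=s or bot.observe(); M=np.eye(4); M[:3,:3]=R.from_quat(s['tcp_rot']).as_matrix(); M[:3,3]=s['tool_pos']
        T=np.linalg.inv(M@np.array(p['mount']))
    else:
        T=np.eye(4); T[:3,:3]=R.from_rotvec(np.ravel(p['rvec'])).as_matrix(); T[:3,3]=np.ravel(p['tvec'])
    return K(p),T
def proj(name,P,s=None):
    k,T=wc(name,s); c=np.atleast_2d(P)@T[:3,:3].T+T[:3,3]; u=c@k.T; return u[:,:2]/u[:,2:]
def ray(name,uv,z,s=None):
    k,T=wc(name,s); d=T[:3,:3].T@np.linalg.solve(k,[*uv,1]); o=-T[:3,:3].T@T[:3,3]; return o+d*(z-o[2])/d[2]
def shot(name,fn):
    s=bot.observe(); im=eyes.read_camera(name); cv2.imwrite('pics/'+fn,im[:,:,::-1]); return s,im
```

Run:
```python
from h import *
for n in('scene','side','wrist'):
    shot(n,n+'0.png'); print(n,eyes.camera_params(n))
s=bot.observe();print(s)
a=cv2.imread('pics/scene0.png');b=cv2.imread('pics/side0.png')
```

```text
pics
scene {'fovy': 42.774863107591266, 'cx': 274.4385003945432, 'cy': 211.25086322781618, 'rvec': array([ 2.30812133, -0.70723232,  0.26711955]), 'tvec': array([-0.34876285,  0.34503862,  0.71015852])}
side {'fovy': 50.642072535483464, 'cx': 277.68528796203475, 'cy': 203.10307692166208, 'rvec': array([ 2.12626677, -0.56971962,  0.32067727]), 'tvec': array([-0.37856133,  0.26981912,  0.65126404])}
wrist {'fovy': 62.56515798407472, 'cx': 273.9285043241034, 'cy': 205.9521121637551, 'mount': array([[-7.45965057e-05, -9.60053318e-01, -2.79817119e-01,
         7.04597020e-02],
       [ 9.99999995e-01, -5.16955799e-05, -8.92225334e-05,
        -7.66028204e-04],
       [ 7.11930811e-05, -2.79817124e-01,  9.60053317e-01,
        -1.42975878e-01],
       [ 0.00000000e+00,  0.00000000e+00,  0.00000000e+00,
         1.00000000e+00]])}
{'clock': 0.15, 'qpos': array([ 1.27797290e+00,  2.60517856e-01, -1.39087190e-01,  1.17272328e+00,
        6.93322796e-06,  1.57079443e+00]), 'qd': array([ 0.00071636, -0.00209966,  0.00317948, -0.00075322, -0.00104782,
       -0.00224218]), 'tau': array([-3.64343214e-05, -4.06007302e+01,  2.54166287e+01,  1.26530215e-02,
       -7.22771347e-05,  1.55214099e-05]), 'tool_pos': array([0.15138626, 0.50213427, 0.23065867]), 'tcp_rot': array([ 1.45888207e-01,  9.89300786e-01, -7.57298502e-04, -1.15181333e-04]), 'ft_force': array([-0.10795686,  0.17487827,  0.71712256]), 'wrist_torque': array([-0.08425247, -0.01936961, -0.03489211]), 'grasp_force': 0.0, 'finger_gap': 1.0028709737972474}
```

View pics/scene0.png

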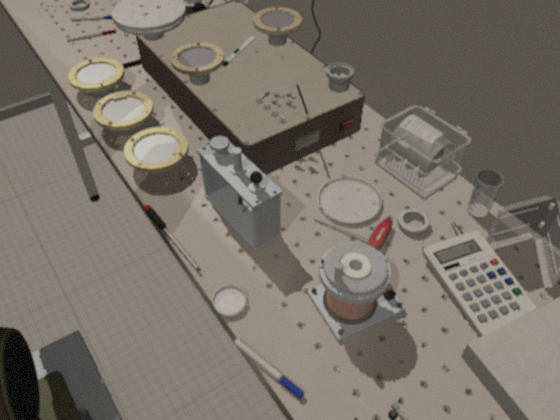

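View pics/side0.png

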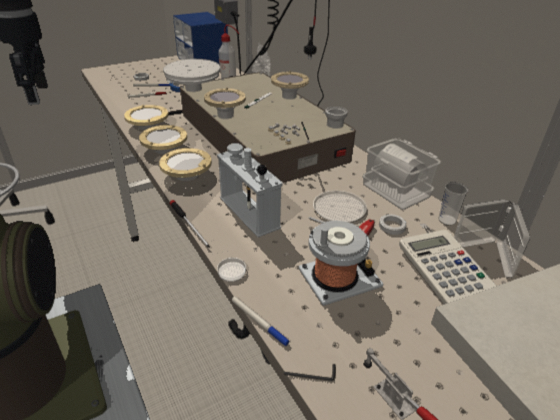

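The scene view shows the coil with its top at about (355,268). The rack holds, from far to near, the flat disc plug (220,145), the stem in the middle (237,158) and the ball-knob gauge (256,180). I'll enlarge these areas.

Run:
```python
from h import *
a=cv2.imread('pics/scene0.png');b=cv2.imread('pics/side0.png')
def c(i,x,y): return cv2.resize(i[y:y+75,x:x+100],None,fx=4,fy=4,interpolation=cv2.INTER_CUBIC)
cv2.imwrite('pics/c1.png',np.vstack([np.hstack([c(a,305,235),c(b,290,215)]),np.hstack([c(a,190,130),c(b,205,135)])]))
for n,p,z in [('scene',(356,266),.11),('side',(340,237),.11),('scene',(256,180),.15),('scene',(220,145),.14),('side',(262,170),.15),('side',(235,149),.14)]: print(n,p,ray(n,p,z))
```

```text
scene (356, 266) [ 0.5326063  -0.05212913  0.11      ]
side (340, 237) [ 0.53116566 -0.05510935  0.11      ]
scene (256, 180) [0.48746558 0.15154371 0.15      ]
scene (220, 145) [0.48813422 0.27072047 0.14      ]
side (262, 170) [0.48952743 0.15108202 0.15      ]
side (235, 149) [0.48906134 0.27222461 0.14      ]
```

View pics/c1.png

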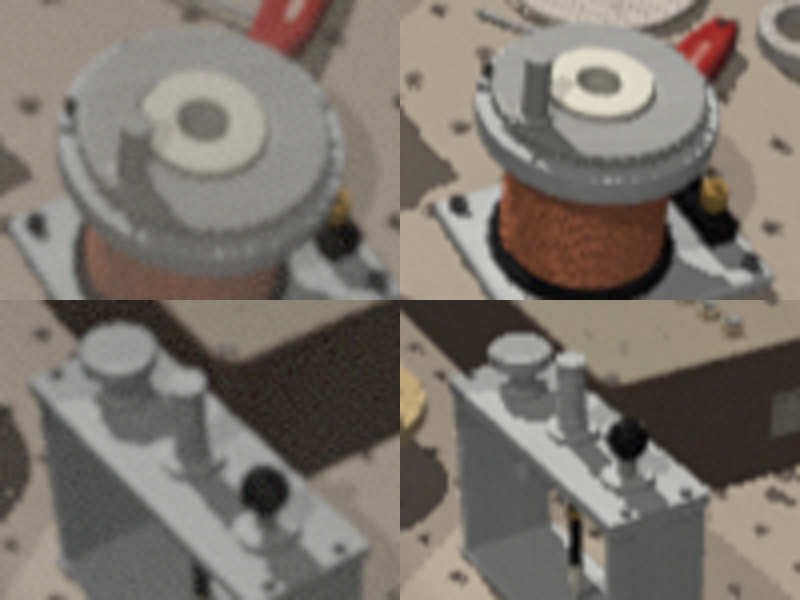

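Run:
```python
from h import *
for l,z,a,b in [('hole',.110,(355.75,265.2),(340.2,235.2)),('pintop',.140,(338.8,266.5),(324.8,231)),('stemtop',.162,(236.8,149.8),(247.8,149.7)),('knob',.143,(256.2,178),(261.8,169.8)),('plugtop',.143,(219.8,142.5),(234.8,147))]:
    A,B=ray('scene',a,z),ray('side',b,z)
    print(l,A[:2],B[:2])
    # triangulate
    k1,T1=wc('scene');k2,T2=wc('side')
    X=cv2.triangulatePoints(k1@T1[:3],k2@T2[:3],np.array(a,float),np.array(b,float)).ravel();print(X[:3]/X[3])
```

```text
hole [ 0.53325246 -0.05077435] [ 0.53449265 -0.05129073]
[ 0.53382764 -0.05092064  0.10987138]
pintop [ 0.49481136 -0.05467489] [ 0.49372371 -0.05790161]
[ 0.49868189 -0.05115143  0.13327197]
stemtop [0.49371719 0.22046948] [0.49362532 0.21944097]
[0.49465923 0.22193138 0.16053304]
knob [0.49400168 0.161578  ] [0.49520511 0.16223433]
[0.49347237 0.16006206 0.14456767]
plugtop [0.48965314 0.27356756] [0.49035442 0.27561017]
[0.48792952 0.27018077 0.14615026]
```

Add to h.py:
```python
def to(P,yaw=None):
    "shift in tool axes from measured pose to world P; turn so tool x has heading yaw"
    s=bot.observe(); M=R.from_quat(s['tcp_rot']).as_matrix()
    d=M.T@(np.array(P)-s['tool_pos']); h=np.arctan2(M[1,0],M[0,0])
    print('shift',d.round(4),'turn',None if yaw is None else round((h-yaw+np.pi)%(2*np.pi)-np.pi,3),'tilt',np.degrees(np.arccos(-M[2,2])).round(2),'head',h.round(3))
```

```text
(no output)
```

pendant --increments "-0.045 -0.04 0 0 1\n-0.09 -0.08 0 0 1\n-0.135 -0.12 0 0 1\n-0.18 -0.16 0 0 1\n-0.225 -0.2 0 0 1"

```text
clock: 0.78
tool_pos: [0.3098, 0.2445, 0.2312]
tcp_rot: [0.146, 0.989, 0.0, 0.0]
ft_force: [1.5, -0.0, 0.0]
finger_gap: 1.0
grasp_force: 0.0
```

pendant --increments "-0.045 -0.04 0 0 1\n-0.09 -0.08 0 0 1\n-0.135 -0.12 0 0 1\n-0.18 -0.16 0 0 1\n-0.225 -0.2 0 0 1"

```text
clock: 1.4
tool_pos: [0.4676, -0.0121, 0.2312]
tcp_rot: [0.146, 0.989, 0.0, 0.0]
ft_force: [1.3, 1.0, -0.2]
finger_gap: 1.002
grasp_force: 0.0
```

```bash
python3 -c "
from h import *
to((.4955,-.055,.231),np.radians(186))"
```

```text
shift [-0.0391 -0.033   0.0002] turn -0.398 tilt 0.02 head 2.848
```

pendant --increments "-0.02 -0.017 0 -0.13 0.6\n-0.039 -0.033 0 -0.26 0.6\n-0.039 -0.033 0 -0.4 0.6\n-0.039 -0.033 0 -0.4 0.6\n-0.039 -0.033 0 -0.4 0.6"

```text
clock: 2.02
tool_pos: [0.4944, -0.0529, 0.2311]
tcp_rot: [-0.053, 0.999, 0.0, -0.0]
ft_force: [-0.2, -0.5, 1.5]
finger_gap: 0.598
grasp_force: 0.0
```

Run:
```python
from h import *
s,im=shot('wrist','w1.png')
to((.4955,-.055,.231))
print(proj('wrist',[[.4955,-.055,.140],[.534,-.051,.110]],s))
```

```text
shift [-0.0008 -0.0023  0.0002] turn None tilt 0.02 head -3.035
[[272.12413463 210.68029938]
 [272.26579835 244.99782645]]
```

View pics/w1.png

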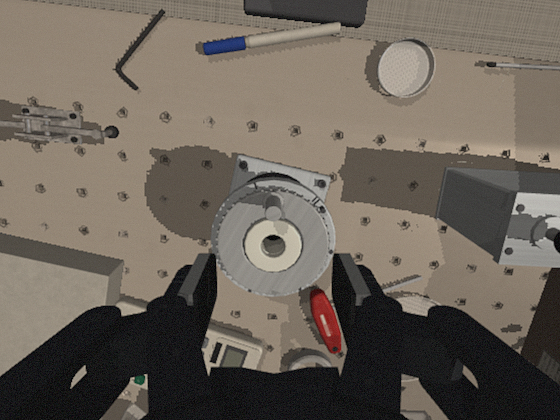

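The wrist view shows the guide hole at (273,244), as predicted, and the pin near (273,205). I'll zoom in to fix the pin's top.

Run:
```python
from h import *
a=cv2.imread('pics/w1.png')[175:295,200:350];a=cv2.resize(a,None,fx=5,fy=5,interpolation=cv2.INTER_CUBIC)
s=bot.observe()
for p in [(.4955,-.055,.140),(.4955,-.055,.106),(.534,-.051,.110)]:
    u=proj('wrist',p,s)[0]; q=((u-[200,175])*5).astype(int); cv2.drawMarker(a,tuple(map(int,q)),(0,0,255),0,14); print(u)
cv2.imwrite('pics/w1c.png',a)
```

```text
[272.04365433 210.50794797]
[272.24962795 198.1336128 ]
[272.17281662 244.82752319]
```

View pics/w1c.png

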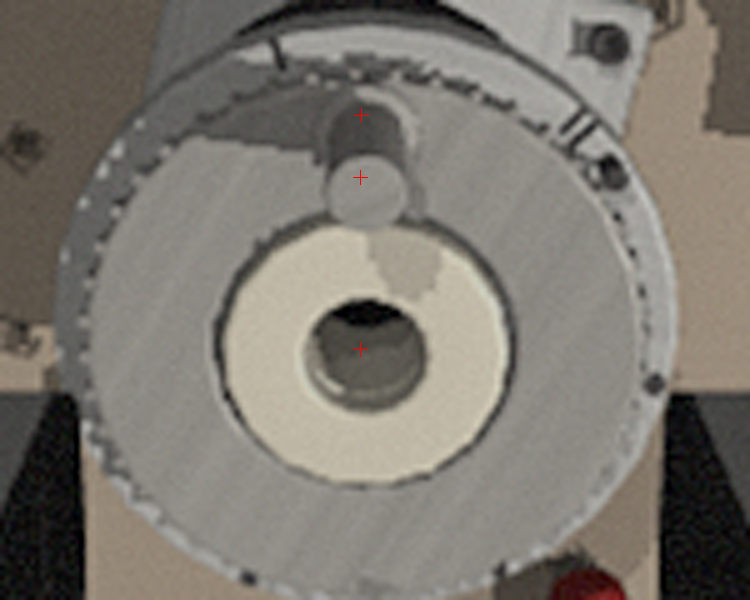

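Run:
```python
from h import *
s=bot.observe()
f=lambda x,y:(200+x/5,175+y/5)
h=ray('wrist',f(366,353),.110,s); p=ray('wrist',f(368,190),.140,s); a=ray('wrist',f(278,55),.098,s);b=ray('wrist',f(577,125),.098,s); b1=ray('wrist',f(436,25),.098,s)
C=h[:2]
for n,v in zip('hpab',(h,p,a,b)): d=v[:2]-C; print(n,v,np.hypot(*d),np.degrees(np.arctan2(d[1],d[0]))%360)
to((*p[:2],.114))
```

```text
h [ 0.53459203 -0.05008699  0.11      ] 0.0 0.0
p [ 0.49722317 -0.053708    0.14      ] 0.037543879557758356 185.5346384621699
a [ 0.48884665 -0.06943896  0.098     ] 0.04967029399063407 202.93014060035722
b [ 0.49543694 -0.01910258  0.098     ] 0.049931498432611764 141.644540251415
shift [-0.0027 -0.0012  0.1172] turn None tilt 0.02 head -3.035
```

pendant --increments "-0.0025 -0.001 0.05 0 0.6\n-0.0025 -0.001 0.09 0 0.6\n-0.0025 -0.001 0.117 0 0.6\n-0.0025 -0.001 0.117 0 0.6"

```text
clock: 2.58
tool_pos: [0.4951, -0.0532, 0.1125]
tcp_rot: [-0.053, 0.999, 0.0, -0.002]
ft_force: [0.1, -0.5, 0.6]
finger_gap: 0.6
grasp_force: 0.0
```

pendant --increments "0 0 0 0 0\n0 0 0 0 0\n0 0 0 0 0\n0 0 0 0 0\n0 0 0 0 0"

```text
clock: 3.2
tool_pos: [0.4986, -0.0537, 0.1159]
tcp_rot: [-0.054, 0.999, 0.0, 0.002]
ft_force: [-0.3, 1.4, 6.0]
finger_gap: 0.107
grasp_force: 58.5
```

Run:
```python
from h import *
s=bot.observe(); print(s['tool_pos'],s['ft_force'])
M=R.from_quat(s['tcp_rot']).as_matrix(); C=np.array([.5342,-.0505]); r=.038; a0=np.radians(185.8)
for k in range(0,61,6):
    a=a0-np.radians(k); d=r*np.array([np.cos(a)-np.cos(a0),np.sin(a)-np.sin(a0)]); print(k,np.radians(k).round(3),(M.T@[*d,0]).round(4))
```

```text
[ 0.49856271 -0.05366424  0.11593451] [-0.32543511  1.39778726  6.04266849]
0 0.0 [0. 0. 0.]
6 0.105 [-0.0002  0.004   0.    ]
12 0.209 [-0.0009  0.0079  0.    ]
18 0.314 [-0.0019  0.0117  0.    ]
24 0.419 [-0.0034  0.0154  0.    ]
30 0.524 [-0.0052  0.019   0.    ]
36 0.628 [-0.0074  0.0223  0.    ]
42 0.733 [-0.0099  0.0254  0.    ]
48 0.838 [-0.0127  0.0282  0.    ]
54 0.942 [-0.0158  0.0306  0.    ]
60 1.047 [-0.0192  0.0328  0.0001]
```

pendant --increments "-0.0002 0.004 0 0.1 0\n-0.001 0.008 0 0.2 0\n-0.002 0.0117 0 0.31 0\n-0.0034 0.0154 0 0.42 0\n-0.0052 0.019 0 0.52 0"

```text
clock: 3.82
tool_pos: [0.5013, -0.0352, 0.116]
tcp_rot: [0.207, 0.978, -0.001, 0.001]
ft_force: [-0.2, -2.6, 6.8]
finger_gap: 0.111
grasp_force: 58.7
```

Run:
```python
from h import *
s=bot.observe(); p=s['tool_pos'][:2]-[.5342,-.0505]; print(s['ft_force'],s['wrist_torque'],np.hypot(*p),np.degrees(np.arctan2(p[1],p[0]))%360)
M=R.from_quat(s['tcp_rot']).as_matrix(); r=.038; a0=np.radians(155.8)
for k in range(6,37,6):
    a=a0-np.radians(k); d=r*np.array([np.cos(a)-np.cos(a0),np.sin(a)-np.sin(a0)]); print(k,np.radians(k).round(3),(M.T@[*d,0]).round(4))
```

```text
[-0.18579581 -2.61066995  6.77539581] [-0.5057369   0.31958583  0.01180999] 0.03624308971803314 155.08104329703582
6 0.105 [-0.0002  0.004  -0.    ]
12 0.209 [-0.0009  0.0079 -0.    ]
18 0.314 [-0.0019  0.0117 -0.    ]
24 0.419 [-0.0034  0.0154 -0.    ]
30 0.524 [-0.0052  0.019  -0.    ]
36 0.628 [-0.0074  0.0223 -0.    ]
```

pendant --increments "-0.0002 0.004 0 0.1 0\n-0.001 0.008 0 0.2 0\n-0.0014 0.01 0 0.26 0\n-0.0014 0.01 0 0.26 0"

```text
clock: 4.32
tool_pos: [0.5061, -0.0272, 0.1159]
tcp_rot: [0.331, 0.944, -0.001, 0.001]
ft_force: [-2.4, -3.5, 8.5]
finger_gap: 0.106
grasp_force: 58.9
```

pendant --increments "0 0.002 0 0.05 0\n-0.0002 0.004 0 0.1 0\n-0.0005 0.006 0 0.15 0\n-0.0005 0.006 0 0.15 0"

```text
clock: 4.82
tool_pos: [0.5066, -0.0277, 0.1158]
tcp_rot: [0.401, 0.916, -0.008, 0.001]
ft_force: [-10.6, -17.7, 14.5]
finger_gap: 0.107
grasp_force: 60.1
```

Run:
```python
from h import *
s,im=shot('wrist','w2.png'); p=s['tool_pos'][:2]-[.5342,-.0505]; print(s['ft_force'],s['wrist_torque'],np.hypot(*p),np.degrees(np.arctan2(p[1],p[0]))%360)
```

```text
[-10.57823864 -17.68560318  14.52890065] [-3.37690726  1.95700672  0.07457348] 0.03575923629029184 140.45024678148567
```

pendant --increments "0 0 0 0 0.4\n0 0 0 0 0.5\n0 0 0 0 0.5\n0 0 -0.05 0 0.5\n0 0 -0.11 0 0.5"

```text
clock: 5.5
tool_pos: [0.5089, -0.0209, 0.2242]
tcp_rot: [0.4, 0.917, -0.001, -0.002]
ft_force: [0.7, 0.3, -0.5]
finger_gap: 0.499
grasp_force: 0.0
```

pendant --increments "0 0 0 0 0.5\n0 0 0 0 0.5\n0 0 0 0 0.5"

```text
clock: 5.88
tool_pos: [0.5087, -0.0212, 0.2226]
tcp_rot: [0.4, 0.917, -0.001, -0.002]
ft_force: [0.1, -0.5, 0.3]
finger_gap: 0.495
grasp_force: 0.0
```

Run:
```python
from h import *
s,im=shot('wrist','w3.png'); print(s['tool_pos'],s['tcp_rot'])
u=proj('wrist',[.534,-.0505,.106],s)[0]; print(u)
x,y=(int(v) for v in u-[75,60]); x=max(x,0);y=max(y,0); print(x,y)
a=cv2.resize(im[y:y+120,x:x+150,::-1],None,fx=5,fy=5,interpolation=cv2.INTER_CUBIC); cv2.imwrite('pics/w3c.png',a)
```

```text
[ 0.50870687 -0.02115126  0.22262403] [ 3.99757216e-01  9.16619499e-01 -5.77247336e-04 -1.59044253e-03]
[272.94641371 245.70829464]
197 185
```

View pics/w3c.png

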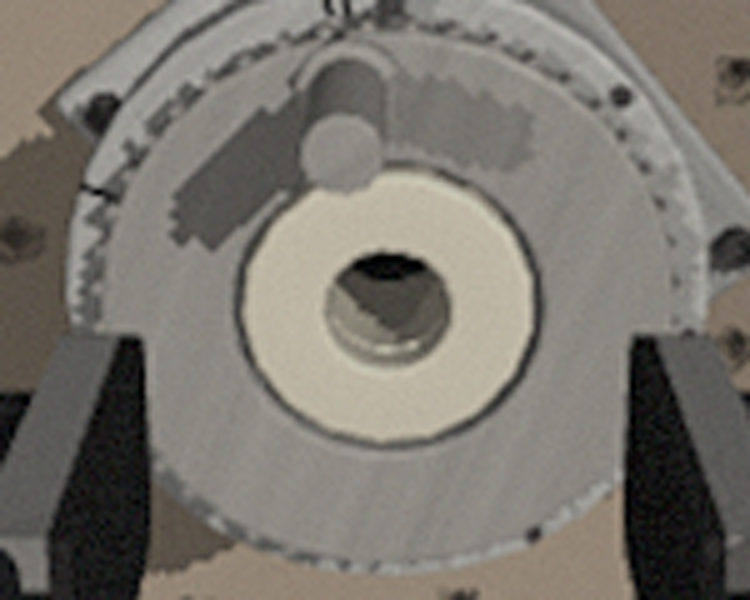

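Run:
```python
from h import *
s=bot.observe(); f=lambda x,y:(197+x/5,185+y/5)
im=cv2.imread('pics/w3.png'); 
h=ray('wrist',f(390,304.5),.106,s)
for n,v in [('flange',h),('hole',ray('wrist',f(388.5,308),.106,s)),('pin',ray('wrist',f(342,153),.140,s)),('double',ray('wrist',f(338,5),.098,s)),('single',ray('wrist',f(97,192),.098,s))]:
    d=v[:2]-h[:2]; print(n,v,np.hypot(*d),np.degrees(np.arctan2(d[1],d[0]))%360)
# bush flange by colour, ellipse fit
hsv=cv2.cvtColor(im,cv2.COLOR_BGR2HSV); m=((im[:,:,2].astype(int)-im[:,:,0]>12)&(im[:,:,2]>140)).astype(np.uint8); m[:212]=0;m[278:]=0;m[:,:240]=0;m[:,310:]=0
c=max(cv2.findContours(m,0,1)[0],key=cv2.contourArea); e=cv2.fitEllipse(cv2.convexHull(c)); print(e,ray('wrist',e[0],.106,s))
to((.4935,.2195,.24),np.pi)
```

```text
flange [ 0.53535911 -0.04955536  0.106     ] 0.0 0.0
hole [ 0.53559691 -0.05016799  0.106     ] 0.0006571617613128658 291.2137313930498
pin [ 0.5056196  -0.02723443  0.14      ] 0.037184163801267545 143.1100183160294
double [ 0.49675698 -0.02014863  0.098     ] 0.04852710732834519 142.70020459690852
single [ 0.48899967 -0.07015962  0.098     ] 0.05073198109051532 203.96255579928712
((274.31549072265625, 245.505615234375), (53.97435760498047, 57.32780838012695), 84.56055450439453) [ 0.53471963 -0.04968093  0.106     ]
shift [ 0.1868  0.1525 -0.0173] turn -0.823 tilt 0.2 head 2.319
```

The pin (143.1°) lines up with the double mark (142.7°), and the bush is round and seated, so the ring is locked. Next I move above the stem, with the fingers set to close along x.

pendant --increments "0.045 0.037 -0.02 0.15 0.5\n0.09 0.074 -0.04 0.3 0.5\n0.135 0.111 -0.06 0.45 0.5\n0.175 0.143 -0.06 0.6 0.5\n0.187 0.1525 -0.06 0.748 0.5"

```text
clock: 6.55
tool_pos: [0.4937, 0.2222, 0.283]
tcp_rot: [0.708, 0.707, -0.001, -0.001]
ft_force: [-0.0, -0.6, 0.0]
finger_gap: 0.504
grasp_force: 0.0
```

pendant --increments "0 0 0 0 0.5\n0 0 0 0 0.5"

```text
clock: 6.8
tool_pos: [0.4942, 0.2186, 0.2835]
tcp_rot: [0.707, 0.708, -0.001, -0.0]
ft_force: [0.3, 0.5, -0.3]
finger_gap: 0.5
grasp_force: 0.0
```

Run:
```python
from h import *
s,im=shot('wrist','w4.png'); print(s['tool_pos'],s['tcp_rot'])
u=proj('wrist',[.4935,.2195,.162],s)[0]; print(u)
x,y=(int(v) for v in u-[80,60]); x=max(x,0);y=max(y,0); print(x,y)
a=cv2.resize(im[y:y+120,x:x+160,::-1],None,fx=5,fy=5,interpolation=cv2.INTER_CUBIC); cv2.drawMarker(a,tuple(map(int,(u-[x,y])*5)),(0,0,255),0,12);cv2.imwrite('pics/w4c.png',a)
to((.4935,.2195,.126),np.pi/2)
```

```text
[0.49415917 0.21859823 0.28349495] [ 7.06581129e-01  7.07631398e-01 -9.43552340e-04 -1.47734348e-04]
[272.86787937 196.26012083]
192 136
shift [ 0.0013 -0.0006  0.1577] turn 0.0 tilt 0.09 head 1.571
```

View pics/w4c.png

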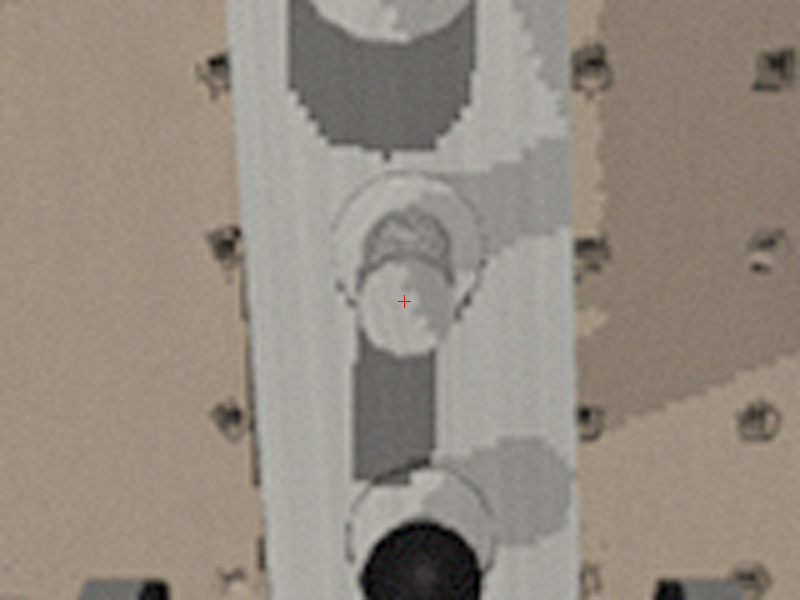

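The stem's top is at (405,306) in the crop, within 1 px of the prediction, so I descend and grip.

pendant --increments "0 0 0.06 0 0.5\n0 0 0.11 0 0.5\n0 0 0.14 0 0.5\n0 0 0.157 0 0.5\n0 0 0.157 0 0.5"

```text
clock: 7.48
tool_pos: [0.4933, 0.2177, 0.1259]
tcp_rot: [0.707, 0.707, -0.002, -0.001]
ft_force: [1.0, -0.1, 0.3]
finger_gap: 0.502
grasp_force: 0.0
```

```bash
python3 -c "
from h import *
to((.4936,.2187,.1265),np.pi/2)"
```

```text
shift [ 0.001   0.0003 -0.0006] turn -0.001 tilt 0.21 head 1.57
```

pendant --increments "0 0 0 0 0\n0 0 0 0 0\n0 0 0 0 0\n0 0 0 0 0\n0 0 0 0 0"

```text
clock: 8.1
tool_pos: [0.4955, 0.2196, 0.1286]
tcp_rot: [0.707, 0.707, 0.001, 0.001]
ft_force: [0.5, -2.8, 6.0]
finger_gap: 0.167
grasp_force: 58.6
```

pendant --increments "0 0 -0.005 0 0\n0 0 -0.01 0 0\n0 0 -0.02 0 0\n0 0 -0.03 0 0\n0 0 -0.03 0 0"

```text
clock: 8.72
tool_pos: [0.4954, 0.2199, 0.1586]
tcp_rot: [0.707, 0.707, 0.001, 0.0]
ft_force: [0.8, 1.0, -1.1]
finger_gap: 0.166
grasp_force: 58.4
```

pendant --increments "0 0 -0.04 0 0\n0 0 -0.08 0 0\n0 0 -0.12 0 0\n0 0 -0.15 0 0\n0 0 -0.16 0 0"

```text
clock: 9.35
tool_pos: [0.4953, 0.2198, 0.3191]
tcp_rot: [0.707, 0.707, 0.002, 0.001]
ft_force: [0.6, -0.4, -1.7]
finger_gap: 0.17
grasp_force: 58.5
```

pendant --increments "-0.02 0.004 0 0 0\n-0.05 0.01 0 0 0\n-0.09 0.015 0 0 0\n-0.13 0.02 0 0 0\n-0.17 0.025 0 0 0"

```text
clock: 9.98
tool_pos: [0.5185, 0.047, 0.3153]
tcp_rot: [0.707, 0.707, -0.002, -0.001]
ft_force: [0.3, 0.5, -1.1]
finger_gap: 0.168
grasp_force: 58.5
```

pendant --increments "-0.04 0.006 0 0 0\n-0.07 0.01 0 0 0\n-0.09 0.014 0 0 0\n-0.10 0.0145 0 0 0\n-0.10 0.0145 0 0 0"

```text
clock: 10.6
tool_pos: [0.5337, -0.0508, 0.3168]
tcp_rot: [0.707, 0.707, -0.0, -0.001]
ft_force: [0.5, -0.1, -0.7]
finger_gap: 0.172
grasp_force: 58.5
```

pendant --increments "0 0 0.03 0 0\n0 0 0.05 0 0\n0 0 0.06 0 0\n0 0 0.06 0 0\n0 0 0.06 0 0"

```text
clock: 11.22
tool_pos: [0.5345, -0.0503, 0.2582]
tcp_rot: [0.707, 0.707, 0.001, 0.001]
ft_force: [0.7, -0.4, -1.1]
finger_gap: 0.168
grasp_force: 58.6
```

Run:
```python
from h import *
s,a=shot('scene','s5.png');_,b=shot('side','d5.png');print(s['tool_pos'],s['ft_force'])
t=[*s['tool_pos'][:2],s['tool_pos'][2]-.1286+.013]
H=[.535,-.05,.106]; out=[]
for n,i in(('scene',a),('side',b)):
    u=proj(n,H)[0]; v=proj(n,t)[0]; x,y=int(u[0]-50),int(u[1]-90); print(n,x,y,u,v)
    c=cv2.resize(i[y:y+140,x:x+95,::-1],None,fx=4.2,fy=4.2,interpolation=cv2.INTER_CUBIC)
    for w in(u,v): cv2.drawMarker(c,tuple(map(int,(w-[x,y])*4.2)),(0,0,255),0,8)
    out.append(c)
cv2.imwrite('pics/c5.png',np.hstack(out))
```

```text
[ 0.53454958 -0.05026844  0.25821768] [ 0.66098391 -0.37668711 -1.11721692]
scene 306 175 [356.03937453 265.94089381] [358.57378122 250.9701123 ]
side 289 146 [339.76144877 236.46739671] [341.75199249 220.09175536]
```

View pics/c5.png

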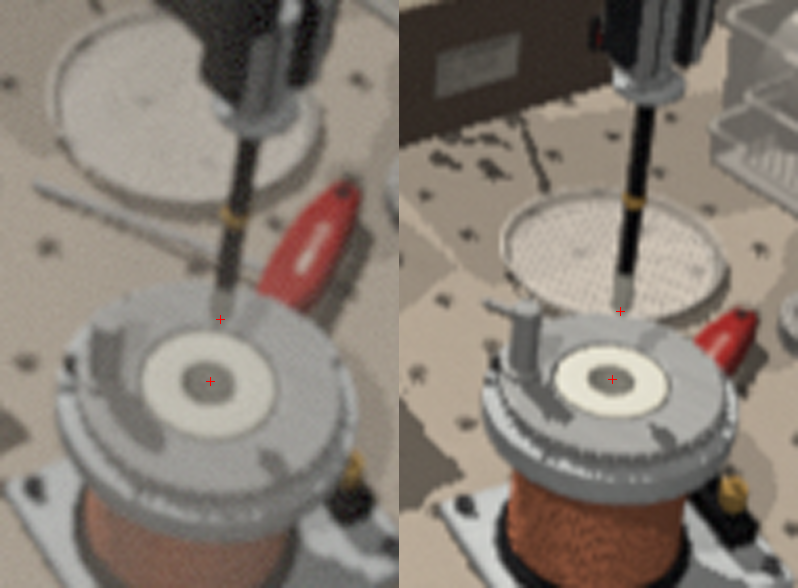

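The tip sits just where predicted in both views, (220,319) and (620,311), and the hole centre is within about 1 px. To get below a millimetre I'll fit the rod axis and the bush centre numerically in both views.

Create fit.py:
```python
from h import *
from scipy.optimize import least_squares
def rod(ims,s,z0,z1):
    obs=[]
    t=s['tool_pos']
    for n,i in ims.items():
        g=cv2.cvtColor(i,cv2.COLOR_RGB2GRAY).astype(float)
        for z in np.linspace(z0,z1,60):
            u=proj(n,[t[0],t[1],z])[0]; y=int(round(u[1])); x0=int(round(u[0])); xs=np.arange(x0-8,x0+9)
            w=np.clip(np.median(np.r_[g[y,xs[:3]],g[y,xs[-3:]]])*.75-g[y,xs],0,None)
            if w.sum()>60: obs.append((n,y,(w*xs).sum()/w.sum()))
    obs=sorted(set(obs))
    def res(p):
        r=[]
        for n,y,x in obs:
            ab=proj(n,[[p[0]+p[2]*(z-.106),p[1]+p[3]*(z-.106),z] for z in(z0,z1)]); k=(y-ab[0,1])/(ab[1,1]-ab[0,1]); r.append(ab[0,0]+k*(ab[1,0]-ab[0,0])-x)
        return r
    f=least_squares(res,[t[0],t[1],0,0],loss='soft_l1',f_scale=.3); print('rod xy at z=.106',f.x[:2].round(4),'slope',f.x[2:].round(4),'n',len(obs),'rms',np.sqrt(np.mean(np.square(f.fun))).round(2))
    return f.x
def bush(ims,C=(.535,-.05,.106)):
    for n,i in ims.items():
        u=proj(n,C)[0].astype(int); a=i.astype(int); m=((a[:,:,0]-a[:,:,2]>14)&(a[:,:,0]>150)).astype(np.uint8)
        k=np.zeros_like(m); k[u[1]-16:u[1]+17,u[0]-19:u[0]+20]=1; m*=k
        c=max(cv2.findContours(m,0,1)[0],key=cv2.contourArea); e=cv2.fitEllipse(cv2.convexHull(c)); print('bush',n,np.round(e[0],2),np.round(e[1],1),ray(n,e[0],.106).round(4))
```

Run:
```python
from fit import *
s=bot.observe(); ims={n:cv2.imread(f'pics/{f}.png')[:,:,::-1].copy() for n,f in(('scene','s5'),('side','d5'))}
rod(ims,s,.170,.235); bush(ims)
for n in ims: rod({n:ims[n]},s,.170,.235)
w=cv2.imread('pics/d5.png')
```

```text
Traceback (most recent call last):
  File "fit.py", line 18, in rod
    f=least_squares(res,[t[0],t[1],0,0],loss='soft_l1',f_scale=.3); print('rod xy at z=.106',f.x[:2].round(4),'slope',f.x[2:].round(4),'n',len(obs),'rms',np.sqrt(np.mean(np.square(f.fun))).round(2))
  File "fit.py", line 16, in res
    ab=proj(n,[[p[0]+p[2]*(z-.106),p[1]+p[3]*(z-.106),z] for z in(z0,z1)]); k=(y-ab[0,1])/(ab[1,1]-ab[0,1]); r.append(ab[0,0]+k*(ab[1,0]-ab[0,0])-x)
  File "h.py", line 15, in proj
    k,T=wc(name,s); c=np.atleast_2d(P)@T[:3,:3].T+T[:3,3]; u=c@k.T; return u[:,:2]/u[:,2:]
        ~~^^^^^^^^
  File "h.py", line 7, in wc
    p=eyes.camera_params(name)
ValueError: time passes only in moves, steps and waits
```

```bash
sed -i 's/^def wc/import functools\npar=functools.lru_cache(None)(eyes.camera_params)\ndef wc/; s/p=eyes.camera_params(name)/p=par(name)/' h.py
python3 - <<'E' 2>&1 | tail -12
from fit import *
s=bot.observe(); ims={n:cv2.imread(f'pics/{f}.png')[:,:,::-1].copy() for n,f in(('scene','s5'),('side','d5'))}
print(s['clock'],s['tool_pos'])
rod(ims,s,.170,.235); bush(ims)
E
```

```text
11.325 [ 0.5346383  -0.05048918  0.25829645]
rod xy at z=.106 [ 0.5389 -0.0441] slope [-0.0152 -0.018 ] n 67 rms 0.23
bush scene [367.92 263.46] [3.1 6.2] [ 0.5528 -0.0565  0.106 ]
bush side [339.11 236.44] [16.9 26.5] [ 0.534  -0.0494  0.106 ]
```

Run:
```python
from fit import *
s,im=shot('wrist','w6.png'); t=s['tool_pos']; print(t,R.from_quat(s['tcp_rot']).as_matrix().round(4)[:,2])
zt=t[2]-.1286+.013
P=[[*t[:2],zt],[*t[:2],zt+.055],[.535,-.05,.106]]
u=proj('wrist',P,s); print(u)
x,y=int(u[0][0]-75),int(u[:,1].mean()-60); print(x,y)
a=cv2.resize(im[y:y+120,x:x+150,::-1],None,fx=5,fy=5,interpolation=cv2.INTER_CUBIC)
for w in u: cv2.drawMarker(a,tuple(map(int,(w-[x,y])*5)),(0,0,255),0,10)
cv2.imwrite('pics/w6c.png',a)
```

```text
[ 0.5346383  -0.05048918  0.25829645] [ 1.9e-03 -1.0e-04 -1.0e+00]
[[273.1646871  199.46848427]
 [273.06132281 222.67598806]
 [273.6259245  187.93618388]]
198 143
```

View pics/w6c.png

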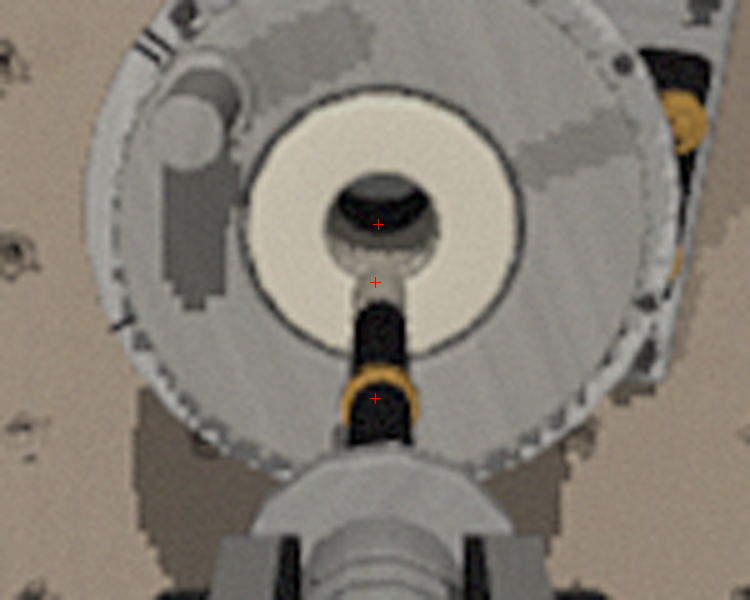

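The wrist view gives a clear look at the stem. The rod axis is at crop x≈380 and the bush centre at (384,221), so the rod is about 0.6 mm short in x. I'll combine this with the lateral offsets from the other two views to settle y.

Run:
```python
from fit import *
s=bot.observe(); t=s['tool_pos']
for n,f in(('scene','s5'),('side','d5')):
    im=cv2.imread(f'pics/{f}.png'); g=cv2.cvtColor(im,cv2.COLOR_BGR2GRAY).astype(float)
    k,T=wc(n); d=T[:3,:3].T@[1,0,0]; o=-T[:3,:3].T@T[:3,3]; print(n,'cam',o.round(3),'img-right in world',d.round(2))
    E=[]
    for z in np.linspace(.172,.236,33):
        if abs(z-.1978)<.006: continue
        u=proj(n,[*t[:2],z])[0]; y=int(round(u[1])); x0=int(round(u[0])); xs=np.arange(x0-7,x0+8); row=cv2.GaussianBlur(g,(1,3),0)[y,xs]
        w=np.clip(np.percentile(row,70)*.75-row,0,None); E.append((w*xs).sum()/w.sum()-u[0])
    E=np.array(E); print('rod minus TCP-line px: lower',np.median(E[:12]).round(2),'upper',np.median(E[-12:]).round(2))
    # bush: radial sharp search via template: yellowish score, moments around hull
    u=proj(n,[.535,-.05,.106])[0]; x,y=u.round().astype(int); a=im[y-16:y+17,x-21:x+22].astype(float); sc=a[:,:,2]-a[:,:,0]+.5*(a.mean(2)-130); sc=cv2.resize(sc,None,fx=4,fy=4,interpolation=cv2.INTER_CUBIC); sc=np.clip(sc,0,255).astype(np.uint8)
    th,m=cv2.threshold(sc,0,255,cv2.THRESH_OTSU); c=max(cv2.findContours(m,0,1)[0],key=cv2.contourArea); e=cv2.fitEllipse(cv2.convexHull(c)); ctr=(np.array(e[0])+.5)/4-.5+[x-21,y-16]
    print('bush',ctr.round(2),np.round(np.array(e[1])/4,1),'minus pred',(ctr-u).round(2), 'px per m',(proj(n,[.545,-.05,.106])[0]-u)*100,(proj(n,[.535,-.04,.106])[0]-u)*100)
```

```text
scene cam [ 0.167 -0.386  0.754] img-right in world [ 0.83 -0.56 -0.01]
rod minus TCP-line px: lower -1.21 upper -1.2
bush [355.14 266.13] [24.9 31.3] minus pred [-0.9   0.19] px per m [ 513.03779531 -300.22631019] [-426.47641404 -440.53107947]
side cam [ 0.125 -0.512  0.602] img-right in world [ 0.86 -0.51  0.02]
rod minus TCP-line px: lower -0.56 upper -0.64
bush [339.09 236.4 ] [16.6 26.5] minus pred [-0.68 -0.07] px per m [ 452.14474278 -175.50385636] [-340.55706216 -312.06173355]
```

pendant --increments "0.0007 0.0005 0.005 0 0\n0.0007 0.0005 0.015 0 0\n0.0007 0.0005 0.025 0 0\n0.0007 0.0005 0.025 0 0\n0.0007 0.0005 0.025 0 0"

```text
clock: 12.0
tool_pos: [0.5344, -0.0499, 0.2322]
tcp_rot: [0.707, 0.707, -0.0, -0.0]
ft_force: [0.1, -0.1, -0.9]
finger_gap: 0.168
grasp_force: 58.6
```

pendant --increments "0 0 0.01 0 0\n0 0 0.02 0 0\n0 0 0.03 0 0\n0 0 0.03 0 0\n0 0 0.03 0 0"

```text
clock: 12.62
tool_pos: [0.5345, -0.0499, 0.2023]
tcp_rot: [0.707, 0.707, -0.0, -0.0]
ft_force: [0.0, -0.4, -1.4]
finger_gap: 0.168
grasp_force: 58.6
```

Run:
```python
from fit import *
s,a=shot('scene','s7.png');_,b=shot('side','d7.png');sw,w=shot('wrist','w7.png'); t=s['tool_pos'];print(t,s['ft_force'])
for n,i in(('scene',a),('side',b)):
    g=cv2.cvtColor(i,cv2.COLOR_RGB2GRAY).astype(float);E=[]
    for z in np.linspace(t[2]-.054,t[2]-.022,17):
        u=proj(n,[*t[:2],z])[0]; y=int(round(u[1])); x0=int(round(u[0])); xs=np.arange(x0-7,x0+8); row=g[y,xs]
        q=np.clip(np.percentile(row,70)*.75-row,0,None); E.append((q*xs).sum()/q.sum()-u[0])
    print(n,np.median(E).round(2),proj(n,[*t[:2],.106])[0][0].round(2))
to((.5355,-.0495,.1666))
```

```text
[ 0.53453002 -0.04986181  0.20230729] [ 0.04626564 -0.38657962 -1.42862457]
scene nan 355.74
side -0.55 339.5
shift [0.0004 0.0007 0.0361] turn None tilt 0.05 head 1.571<stdin>:7: RuntimeWarning: invalid value encountered in scalar divide
```

pendant --increments "0.0002 0.0006 0.008 0 0\n0.0002 0.0006 0.018 0 0\n0.0002 0.0006 0.028 0 0\n0.0002 0.0006 0.0355 0 0\n0.0002 0.0006 0.0355 0 0"

```text
clock: 13.4
tool_pos: [0.5344, -0.0496, 0.1658]
tcp_rot: [0.707, 0.707, -0.001, -0.001]
ft_force: [-0.1, -0.1, -0.9]
finger_gap: 0.169
grasp_force: 58.6
```

pendant --increments "0 0 0 0 0\n0 0 0 0 0\n0 0 0 0 0\n0 0 0 0 0"

```text
clock: 13.9
tool_pos: [0.5352, -0.0496, 0.167]
tcp_rot: [0.707, 0.707, 0.0, 0.0]
ft_force: [-0.5, -0.4, -0.8]
finger_gap: 0.168
grasp_force: 58.6
```

Run:
```python
from fit import *
s,w=shot('wrist','w8.png');_,a=shot('scene','s8.png');_,b=shot('side','d8.png');t=s['tool_pos'];print(t,s['ft_force'])
u=proj('wrist',[*t[:2],.106],s)[0]; x,y=int(u[0]-45),int(u[1]-45); print(x,y,u)
c=[cv2.resize(w[y:y+75,x:x+90,::-1],(540,450),interpolation=cv2.INTER_CUBIC)]
v=proj('side',[.535,-.05,.116])[0]; x,y=int(v[0]-21),int(v[1]-37);print(x,y,v)
c.append(cv2.resize(b[y:y+75,x:x+43,::-1],(258,450),interpolation=cv2.INTER_CUBIC))
cv2.imwrite('pics/w8c.png',np.hstack(c))
```

```text
[ 0.53519305 -0.04963416  0.16698364] [-0.51041283 -0.35978037 -0.79615604]
228 177 [273.21399888 222.48621014]
319 195 [340.32503873 232.040454  ]
```

View pics/w8c.png

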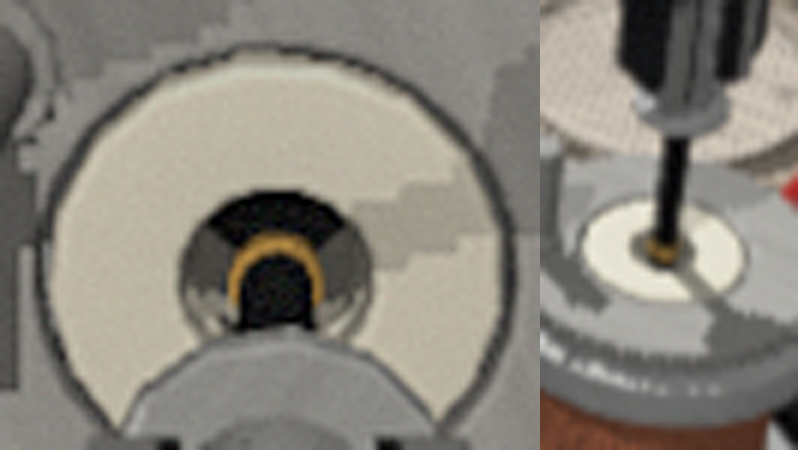

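The wrist view shows the collar (x 230–325, centre about (277,280)) concentric with the hole (x 180–372, centre about (276,279)). The side view shows the collar at the bush's mouth, at (665,248). I'll hand in the job.

```bash
python3 -c "
from h import *
print(bot.close_job())"
```

```text
the job is handed in; nothing more can be done
None
```

The job is handed in: I turned the ring to the stop at its double-line mark. The stem is still held in the gripper, upright and centred in the hole to about 1 mm, with its collar level with the bush. No contact showed in the wrist force, and I never touched the other two rods.

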